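# Third hand: hold a socket strip against the sprung stop of the mounting jig

### The job

Take the long four-socket strip from the bench, lay it sockets up and flat on the wooden jig between the four low guide blocks, with its rocker-switch end towards the sprung metal stop, and push it against the stop until the stop has gone back about half of its travel. Never ram the stop right to the end of its travel, and leave all the other things on the bench where they are. Finish while holding: keep the strip pressed steadily like this with the gripper, since a helper will now drive the screws, and do not let go.

Things in the scene. Friction and masses are not known exactly. Their poses are not given: they have to be found in the camera images.
- strip_mid (a point): the long socket strip, a loose white plastic bar 200 x 52 x 44 mm high (0.22 to 0.45 kg), with four round sockets on top; this point is its centre, 22 mm above its underside. x runs along its length towards the rocker-switch end, y across its width (grip it across the 52 mm), z up out of the sockets. It starts lying flat on the bench, sockets up
- strip_nose (a point): centre of the strip's flat end face at the rocker-switch end, 100 mm from its centre along its x, 22 mm up; axes as the strip
- jig: plywood mounting jig, fixed to the bench, in a new place each time. Origin on the bench surface, under where the strip's centre is when it just touches the stop; x along the bed to the stop, y across, z up. Base 340 x 130 x 18 mm thick, x from -150 to +190 mm. A fixed dark wooden block behind the stop, x 151 to 179 mm, reaches 64 mm above the bench
- bed (a point): point on top of the jig's base, straight above the jig's origin, 18 mm above the bench; same axes as the jig. The strip lies on this surface. Four guide blocks, two each side, stand 10 mm above it, at x from -97 to -53 and from +43 to +87 mm, inner faces at y = -32 and +32 mm (64 mm apart); nothing stands between those pairs
- stop_face (a point): middle of the stop's flat face that the strip is pressed against; at rest 100 mm from the jig's origin along the jig's x and 40 mm above the bench; it moves with the stop. The stop is an aluminium block 20 mm thick, 70 mm wide, its top 59 mm above the bench
- stop (a joint): how far the sprung stop has been pushed back along the jig's x, in m: 0 at rest, 0.018 at the end of its travel. Its springs push back with 4 N at 0, rising by 0.8 N per mm (about 11 N at half travel, 18 N at the end); it comes forward again when released
- short_strip_mid (a point): the short two-socket strip, 130 x 52 x 44 mm, same section and look as the long one, loose; a bystander; its centre, half-way up
- phone_a: a phone lying flat, 152 x 74 x 9 mm, bystander; centre of its underside
- phone_b: another phone lying flat, 152 x 74 x 9 mm, bystander; centre of its underside
- adapter_a: white plug-in charger, 46 x 40 x 28 mm high, bystander between jig and strips; centre of its underside
- adapter_b: black plug-in charger, same size, bystander between jig and robot; centre of its underside
- screwdriver: the helper's screwdriver lying on the bench beyond the jig, about 200 mm long, 30 mm high, bystander; origin under it
- screw_jar: small closed clear jar, 56 mm across, 62 mm high, bystander; centre of its underside
- mug: white mug, 76 mm across, 85 mm high, bystander; centre of its underside

How it is judged (in metres and radians):
At the end, for the whole second after the job is handed in: Through the last second the long strip lies flat in the jig (6 mm, 0.1 rad), within 10 mm and 0.1 rad of the bed's middle line, switch end to the stop, pressing the stop back 5 to 14 of its 18 mm with 6 to 18 N, the fingers still on it (y of strip_mid in the frame of jig between -0.01 and 0.01 m and z of strip_mid in the frame of jig between 0.034 and 0.046 m and angle between the x axis of strip_mid and the x axis of jig, either way round below 0.1 rad and angle between strip_mid's own z axis and vertical below 0.1 rad and x of strip_nose in the frame of jig above 0.09 m and value of joint stop between 0.005 and 0.014 m and contact force between strip and stop between 6 and 18 N and contact force between the fingers and strip above 2 N); the arm keeps its last pose, push and grip.
It fails at once if the stop is rammed to the end of its travel (value of joint stop above 0.0172 m).
It fails at once if another thing on the bench is pushed away (by more than 30 mm) (distance of any of short_strip_mid, phone_a, phone_b, adapter_a, adapter_b, screwdriver, screw_jar, mug from where it was at the start of the episode above 0.03 m).
It also fails if it takes over 40 s, if anything falls off the work surface, if the arm or the gripper's body presses on something with over 40 N, if the wrist force passes 120 N, or if a joint passes its speed limit or range.

### The arm

A 6-joint arm with a two-finger parallel gripper is mounted at the origin on the work surface. World frame = base frame: x ahead of the robot, y to its left, z up, the work surface at z = 0. Lengths are in mm, angles in degrees, forces in N, time in s.
With the tool pointing down it reaches from about 350 to 850 mm from the base axis. Payload 8.1 kg.
Tool frame: the origin (TCP) lies midway between the tips of the shut fingers; the grasp point (between the pads) lies hold_point_z behind it (hold_point_z is the distance from the TCP to the grasp point, in mm); z points along the fingers, x is the direction in which the jaws open and shut, and the axes are right-handed (so a half turn about z gives the same grasp; the last joint's range is limited). The gripper opens to 85 mm and grips with 20 to 120 N. Pads are 22 mm wide; open, the fingers measure 114 mm over their backs; the gripper's body (76 mm by 85 mm) begins 54 mm behind the grasp point. The pads swing forward as they close: fully open they stand 13 mm farther back than shut.
Start: joints at [-75.367, 7.471, 85.268, -0, 87.261, -4.893], TCP at [200.565, -565.49, 194.592] pointing down, gripper open.
Joint ranges: [-169.43, 169.43], [-51.17, 129.36], [1.28, 143.12], [-76.62, 256.62], [0, 156.53], [-152.29, 152.29]. Speed limits (degrees/s): [136.94, 136.94, 159.86, 180, 180, 180].

### API

Orientations are given as [roll, pitch, yaw] about the fixed x, y, z axes, in that order (R = Rz(yaw) Ry(pitch) Rx(roll)).
In Python, from bench import * gives the robot as it stands.
- The arm moves only by the shell command python3 -m pendant 'ROWS' [OPENING] [FORCE]. ROWS is JSON, a list that holds one entry, the list of rows, each a list of 4 numbers: the shift along the tool's x, y, z normalised to -1 to 1, where 1 is 0.02 m, then the turn about the tool's z normalised to -1 to 1, where 1 is 0.08 rad. A call has exactly 10 rows; each row shifts and turns the pose as measured when the row begins, along the tool's axes as they then stand; what a row does not reach is not made up. A row lasts 1/12 s, in which the tool goes at most 41.7 mm and 7.16 degrees, less where a joint would pass 70% of its speed; a pose out of reach is approached as far as the arm can. A call with a number of a shift or a turn outside -1 to 1 is refused whole. A call with a gripper value outside its range is refused whole. OPENING is the gripper's target within -1 to 1 (fully open at 1, half-way at 0, shut at -1), set as the call begins (- or left out, the last holds). The fingers move at their own pace and stop on an object; FORCE is the grip in N (left out, the last holds). Time passes only in rows, so rows that do not move let the fingers close, or fill a call up. It gives the time, the measured TCP pose, the force and the opening at its end, in the units of the state.
- sense(): the state, without advancing time (a new reading comes with each control period).
- snapshot(name): name is "scene" or "side" or "wrist"; returns the picture (480x640x3 uint8, red, green, blue); there is no depth.
- calibration(name): a dict with "mtx" (3x3 intrinsics, pixels), "D" ([k1, k2, p1, p2, k3] as OpenCV has them; the pictures are not rectified), "world_to_cam" (4x4, takes a point from world to camera coordinates); the wrist camera has in their place "hand_eye" (4x4, takes a point from camera to tool coordinates, whose origin is the TCP and whose axes are the tool frame's). Camera axes: x right, y down, z forward; pixel columns grow to the right and rows downward; lengths in mm; the calibration is good to about 2 mm. A picture is of the moment at which its call begins: read the wrist's pose just before it. calibration takes no time and is no camera call.
- hand_in(): hands the job in, once; it reports no verdict.
The state is a dict: "time": time; "joint_pos": joint angles; "qd": joint speeds; "joint_efforts": joint torques, N m; "tool_pos": TCP position; "tcp_rot": TCP orientation; "ft_force": force on the tool from outside, world axes, zero at the start; "wrist_torque": the same for the moment, N m; "finger_gap": finger opening in mm.
Only numpy, scipy, OpenCV 4.12 (cv2) and the standard library are available. Lean on these libraries where they do the work, as an engineer would, in place of code of your own. Each camera call takes 0.05 s, during which the arm holds its last target.

## Working session

There is one attempt and no reset: what is moved stays moved. The work goes in short steps, Python scripts to look and compute and a shell command to move; the robot and the scene stay as the last step left them, time stands still between calls to the robot, and variables do not carry over. Pictures are saved under pics/ and viewed, and the job is handed in when it is done.

```bash
mkdir -p pics; ls; python3 - <<'E'
from bench import *
import cv2
s=sense();print(s)
for n in("scene","side","wrist"):
    cv2.imwrite(f"pics/{n}0.png",snapshot(n)[:,:,::-1])
    c=calibration(n);print(n,{k:__import__('numpy').round(v,3).tolist() for k,v in c.items()})
E
```

```text
pics
{'time': 0.0, 'joint_pos': array([-7.53690438e+01,  7.51665005e+00,  8.53282785e+01,  2.54483857e-04,
        8.72612587e+01, -4.89227011e+00]), 'qd': array([-0.05098825,  0.0559785 ,  0.07310437,  0.0324194 ,  0.06399538,
        0.00309582]), 'joint_efforts': array([ 1.97832342e-03, -5.69405723e+01, -5.00545406e+01,  1.36505651e-04,
        1.52164930e-02, -1.18570472e-05]), 'tool_pos': array([ 200.3894943 , -564.90133963,  193.53800765]), 'tcp_rot': array([-1.79990691e+02,  1.05778679e-01, -7.04767775e+01]), 'ft_force': array([0.5668948 , 0.23643545, 0.02509498]), 'wrist_torque': array([-0.03301604, -0.04040356,  0.01077887]), 'finger_gap': 85.15171602668423}
scene {'mtx': [[579.006, 0.0, 330.405], [0.0, 579.006, 241.835], [0.0, 0.0, 1.0]], 'D': [-0.016, 0.0, 0.0, 0.0, 0.0], 'world_to_cam': [[-0.856, 0.516, -0.008, 469.715], [0.299, 0.484, -0.822, -90.479], [-0.421, -0.707, -0.569, 1514.278], [0.0, 0.0, 0.0, 1.0]]}
side {'mtx': [[500.77, 0.0, 319.19], [0.0, 500.77, 240.667], [0.0, 0.0, 1.0]], 'D': [0.038, 0.0, 0.0, 0.0, 0.0], 'world_to_cam': [[0.993, -0.118, -0.008, -537.842], [-0.077, -0.594, -0.8, 81.36], [0.09, 0.795, -0.599, 1032.501], [0.0, 0.0, 0.0, 1.0]]}
wrist {'mtx': [[335.081, 0.0, 321.048], [0.0, 335.081, 236.385], [0.0, 0.0, 1.0]], 'D': [-0.019, 0.0, 0.0, 0.0, 0.0], 'hand_eye': [[1.0, -0.001, 0.001, 0.743], [0.0, 0.954, 0.3, -75.804], [-0.001, -0.3, 0.954, -179.792], [0.0, 0.0, 0.0, 1.0]]}
```

View pics/scene0.png

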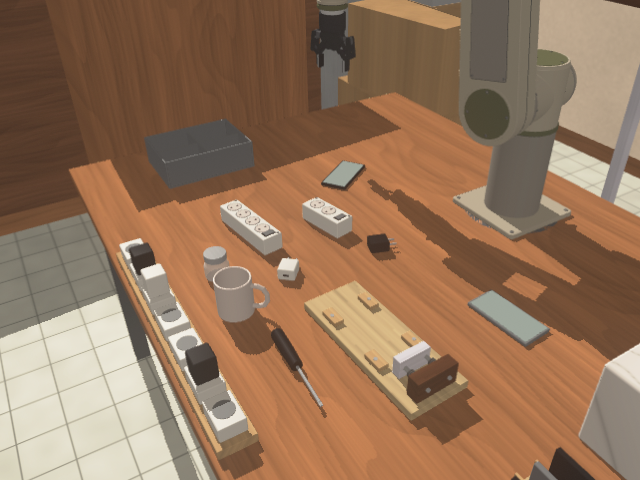

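View pics/side0.png

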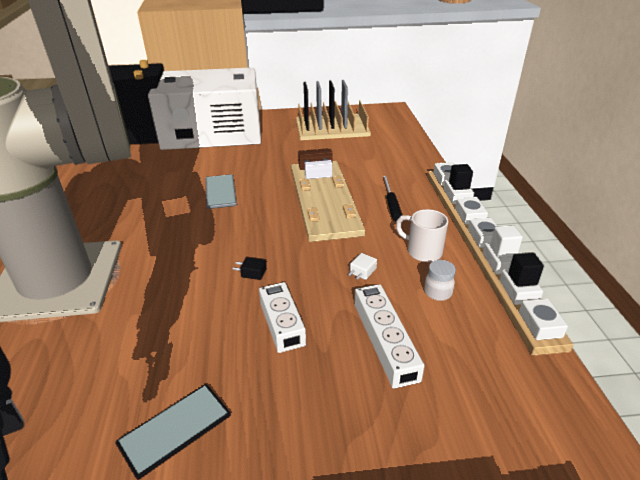

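View pics/wrist0.png

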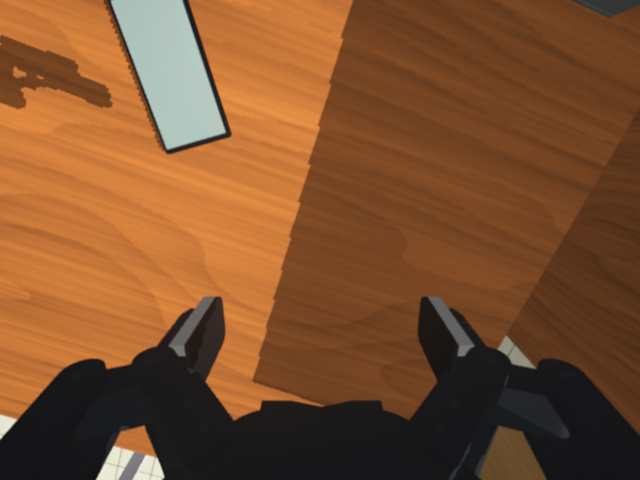

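The switch end of the long strip, around side (371,291) and scene (268,233), already faces the jig. The strip's centre is near side (388,335), and the jig runs from (345,235) to the stop at (318,170). Next I'll enlarge these areas to get accurate corners.

```bash
python3 - <<'E'
import cv2,numpy as np
a=cv2.imread("pics/side0.png");b=cv2.imread("pics/scene0.png")
cv2.imwrite("pics/z1.png",np.hstack([cv2.resize(a[275:395,340:440],None,fx=4,fy=4,interpolation=cv2.INTER_CUBIC),cv2.resize(a[140:260,280:375],None,fx=4,fy=4,interpolation=cv2.INTER_CUBIC)]))
cv2.imwrite("pics/z2.png",cv2.resize(b[275:425,295:475],None,fx=4,fy=4,interpolation=cv2.INTER_CUBIC))
cv2.imwrite("pics/z3.png",cv2.resize(b[190:260,210:300],None,fx=8,fy=8,interpolation=cv2.INTER_CUBIC))
E
```

```text
(no output)
```

View pics/z1.png

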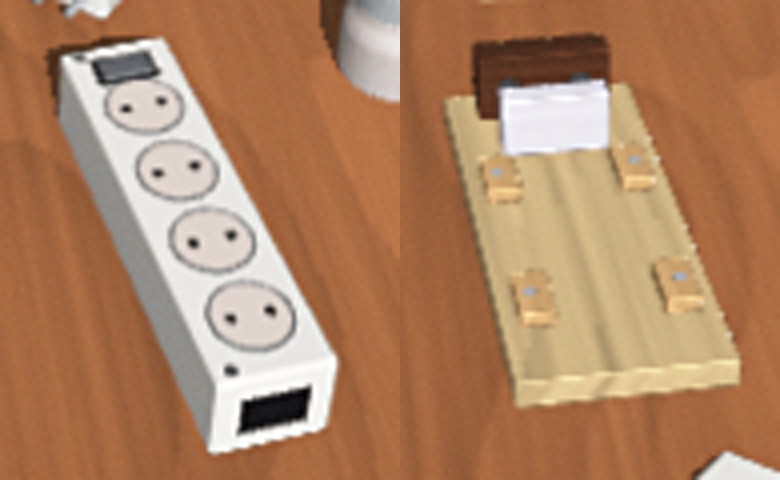

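View pics/z2.png

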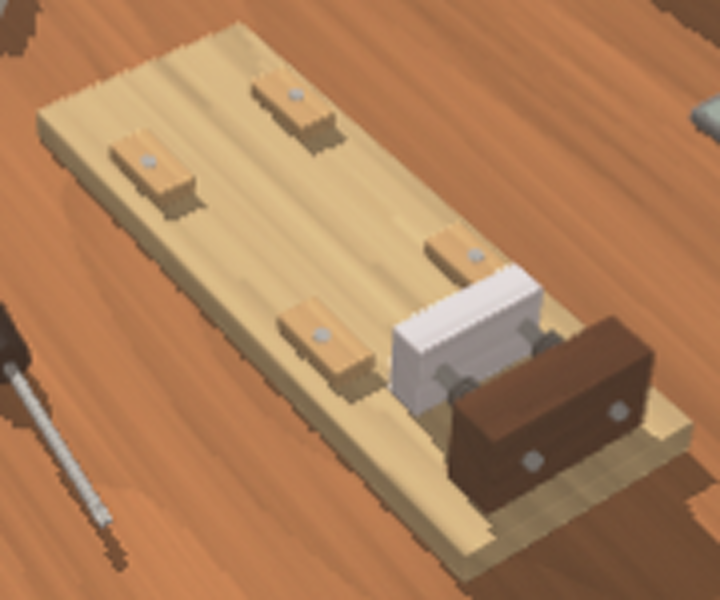

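View pics/z3.png

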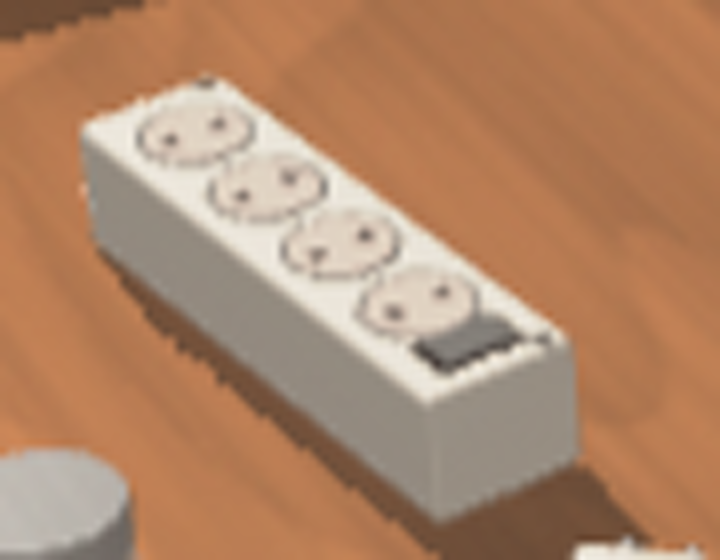

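```bash
cat > h.py <<'E'
import numpy as np,cv2
from bench import *
def ray(n,pts,z,T=None):
    c=calibration(n)
    pts=np.array(pts,float).reshape(-1,1,2)
    u=cv2.undistortPoints(pts,np.array(c['mtx']),np.array(c['D'])).reshape(-1,2)
    M=np.linalg.inv(c['world_to_cam']) if T is None else T@np.array(c['hand_eye'])
    d=np.c_[u,np.ones(len(u))]@M[:3,:3].T;o=M[:3,3]
    return o+d*((z-o[2])/d[:,2])[:,None]
def tcpT(s):
    from scipy.spatial.transform import Rotation as R
    T=np.eye(4);T[:3,:3]=R.from_euler('xyz',s['tcp_rot'],degrees=True).as_matrix();T[:3,3]=s['tool_pos'];return T
E
python3 - <<'E'
from h import *
z=lambda p,f,o:np.array(p)/f+np.array(o)
def rep(n,P):
    print(n,P[:,:2].round(1).tolist(),'c',P.mean(0).round(1)[:2],[round(float(np.linalg.norm(P[i]-P[(i+1)%4])),1) for i in range(4)])
    # long direction: from mid(0,1) to mid(2,3)
    d=(P[2]+P[3]-P[0]-P[1]);print('  dir',np.degrees(np.arctan2(d[1],d[0])))
rep('strip side',ray('side',z([(212,382),(336,360),(162,40),(63,57)],4,(340,275)),44))
rep('strip scene',ray('scene',z([(82,130),(220,80),(570,345),(430,405)],8,(210,190)),44))
rep('jig side',ray('side',z([(115,382),(340,362),(228,85),(45,100)],4,(280,140)),18))
rep('jig scene',ray('scene',z([(38,115),(240,22),(690,430),(465,553)],4,(295,275)),18))
rep('guide side',ray('side',z([(130,291),(279,277),(234,159),(97,172)],4,(280,140)),28))
rep('guide scene',ray('scene',z([(148,162),(295,96),(476,256),(321,336)],4,(295,275)),28))
rep('stop top side',ray('side',z([(100,86),(208,80),(208,80),(100,86)],4,(280,140)),59))
rep('stop top scene',ray('scene',z([(392,325),(514,265),(541,290),(418,352)],4,(295,275)),59))
for n,px,h in[('jar side',(440,270),62),('jar sc',(215,254),62),('mug side',(427,222),85),('adA',(363,263),28),('adA sc',(289,267),28)]:
    print(n,ray('side' if 'sc' not in n else 'scene',[px],h).round())
E
```

```text
strip side [[617.4, -344.9], [668.5, -340.2], [641.2, -146.6], [592.8, -152.4]] c [ 630. -246.] [51.3, 195.5, 48.8, 194.0]
  dir 97.65483773463617
strip scene [[667.5, -334.7], [618.4, -340.2], [592.9, -146.7], [640.8, -140.3]] c [ 629.9 -240.4] [49.4, 195.2, 48.4, 196.2]
  dir 97.6749023864312
jig side [[525.9, 63.8], [654.1, 66.4], [639.9, 402.6], [511.5, 397.7]] c [582.8 232.6] [128.2, 336.5, 128.4, 334.3]
  dir 92.4462255124175
jig scene [[654.0, 73.3], [525.2, 63.6], [514.0, 403.8], [637.5, 405.2]] c [582.7 236.5] [129.1, 340.4, 123.4, 332.3]
  dir 92.36009823245563
guide side [[542.6, 138.9], [631.7, 142.3], [626.0, 283.2], [536.5, 278.4]] c [584.2 210.7] [89.1, 141.1, 89.7, 139.7]
  dir 92.4229507726303
guide scene [[630.4, 142.5], [541.3, 139.0], [534.1, 278.1], [624.4, 282.0]] c [582.6 210.4] [89.2, 139.2, 90.4, 139.7]
  dir 92.72340678217027
stop top side [[544.7, 335.6], [615.9, 334.4], [615.9, 334.4], [544.7, 335.6]] c [580.3 335. ] [71.2, 0.0, 71.2, 0.0]
  dir 180.0
stop top scene [[612.6, 316.7], [544.8, 315.5], [544.5, 333.9], [612.5, 335.2]] c [578.6 325.3] [67.8, 18.4, 68.0, 18.6]
  dir 90.74998201865048
jar side [[ 757. -139.   62.]]
jar sc [[ 763. -125.   62.]]
mug side [[766. -12.  85.]]
adA [[625. -59.  28.]]
adA sc [[629. -41.  28.]]
```

```bash
python3 - <<'E'
import bench
print([n for n in dir(bench) if n[0]!='_'], getattr(bench,'hold_point_z',None))
E
python3 -m pendant '[[[0,0,0,-1],[0,0,0,-1],[0,0,0,-1],[0,0,0,-1],[0,0,0,-1],[0,0,0,-1],[0,0,0,-1],[0,0,0,-1],[0,0,0,-1],[0,0,0,-1]]]' 1
```

```text
['PlanningError', 'calibration', 'hand_in', 'hold_point_z', 'sense', 'snapshot'] 18.700000000000003
time: 0.98
tool_pos: [199.7, -562.3, 189.0]
tcp_rot: [-179.6, 0.3, -22.6]
ft_force: [0.9, -0.2, -0.3]
finger_gap: 85.6
```

```bash

python3 -m pendant '[[[0,0,0,-1],[0,0,0,-1],[0,0,0,-1],[0,0,0,-1],[0,0,0,-1],[0,0,0,-1],[0,0,0,-0.5],[1,-0.7,0,0],[1,-0.7,0,0],[1,-0.7,0,0]]]' 1
cat > go.py <<'E'
from h import *
import sys
# delta in tool units to world target x y z yaw
def go(x,y,z,yaw):
    s=sense();T=tcpT(s)
    d=np.array([x,y,z])-s['tool_pos']
    print('pos',s['tool_pos'].round(1),'rot',s['tcp_rot'].round(2),'f',s['ft_force'].round(1),'gap',round(s['finger_gap'],1),'t',round(s['time'],2))
    print('tool units',(T[:3,:3].T@d/20).round(2),'turn units',round(-(yaw-s['tcp_rot'][2])/4.584,2))
go(*map(float,sys.argv[1:5]))
E
python3 go.py 630 -243 150 7.66
```

```text
time: 1.82
tool_pos: [249.2, -510.2, 184.3]
tcp_rot: [-179.0, 0.2, 8.7]
ft_force: [0.3, -0.4, 0.6]
finger_gap: 85.6
pos [ 249.2 -510.2  184.3] rot [-179.      0.2     8.73] f [ 0.3 -0.4  0.6] gap 85.6 t 1.82
tool units [ 20.85 -10.28   1.82] turn units 0.23
```

```bash

python3 -m pendant '[[[1,-0.5,0,0],[1,-0.5,0,0],[1,-0.5,0,0],[1,-0.5,0,0],[1,-0.5,0,0],[1,-0.5,0,0],[1,-0.5,0,0],[1,-0.5,0,0],[1,-0.5,0,0],[1,-0.5,0,0]]]'
python3 go.py 630 -243 150 7.66
```

```text
time: 2.65
tool_pos: [438.0, -371.2, 181.8]
tcp_rot: [-178.7, 0.4, 8.6]
ft_force: [-0.1, -0.0, 0.2]
finger_gap: 85.5
pos [ 438.  -371.2  181.8] rot [-178.66    0.36    8.62] f [-0.1 -0.   0.2] gap 85.5 t 2.65
tool units [10.46 -4.86  1.64] turn units 0.21
```

```bash

python3 -m pendant '[[[1,-0.5,0.1,0.1],[1,-0.5,0.1,0.1],[1,-0.5,0.1,0],[1,-0.5,0.1,0],[1,-0.5,0.1,0],[1,-0.5,0.1,0],[1,-0.5,0.1,0],[1,-0.5,0.1,0],[1,-0.5,0.1,0],[1,-0.5,0.1,0]]]'
python3 go.py 630 -243 150 7.66
python3 - <<'E'
from h import *
s=sense();im=snapshot('wrist');cv2.imwrite('pics/w1.png',im[:,:,::-1]);print(s['tool_pos'],s['tcp_rot'],s['joint_pos'].round(1))
E
```

```text
time: 3.48
tool_pos: [629.3, -235.3, 158.1]
tcp_rot: [-178.5, 0.6, 7.7]
ft_force: [0.1, -1.0, -0.3]
finger_gap: 85.8
pos [ 629.3 -235.3  158.1] rot [-178.46    0.65    7.68] f [ 0.1 -1.  -0.3] gap 85.8 t 3.48
tool units [-0.01  0.4   0.39] turn units 0.0
[ 629.31270756 -235.32769943  158.05238278] [-178.4629743     0.64898092    7.6820165 ] [-25.4  20.9  73.4   0.9  87.  -33.2]
```

View pics/w1.png

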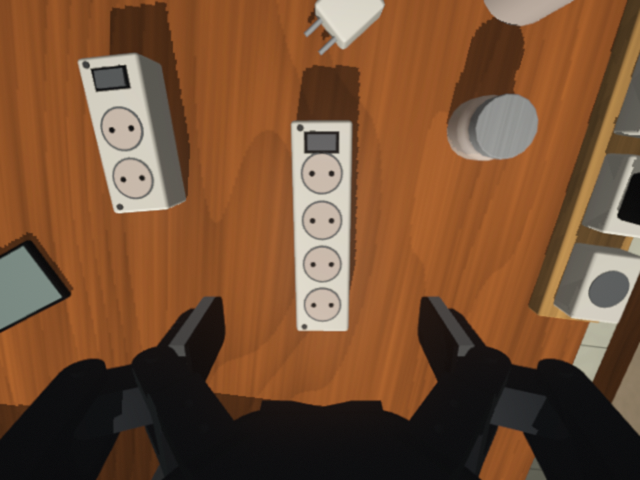

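The strip lies between the jaws with its switch end at the top, corners (292,122), (351,122), (349,331) and (297,331). I'll compute its pose from these.

```bash
python3 - <<'E'
from h import *
s=sense()
P=ray('wrist',[(292,122),(351,122),(349,331),(297,331)],44,tcpT(s))
print(P.round(1).tolist(),P.mean(0));d=P[0]+P[1]-P[2]-P[3];print(np.degrees(np.arctan2(d[1],d[0])),np.linalg.norm(d)/2)
E
python3 go.py 630 -243 40 7.66
```

```text
[[594.1, -150.1, 44.0], [643.0, -143.5, 44.0], [672.6, -338.6, 44.0], [621.2, -346.0, 44.0]] [ 632.73179294 -244.54785834   44.        ]
98.24752128798677 197.52936253298526
pos [ 631.8 -231.9  157.2] rot [-178.35    0.58    7.82] f [-1.   3.3 -0.1] gap 85.2 t 3.53
tool units [-0.11  0.7   5.84] turn units 0.03
```

```bash

python3 -m pendant '[[[0,0.4,0.2,0],[0,0.4,0.6,0],[0,0.2,0.8,0],[0,0,0.8,0],[0,0,0.8,0],[0,0,0.8,0],[0,0,0.8,0],[0,0,0.3,0],[0,0,0.2,0],[0,0,0,0]]]'
python3 go.py 631.5 -250 5 7.9
```

```text
time: 4.37
tool_pos: [625.7, -258.5, 36.2]
tcp_rot: [-178.3, 1.0, 7.5]
ft_force: [0.6, 0.2, -0.8]
finger_gap: 85.5
pos [ 625.7 -258.5   36.2] rot [-178.25    1.04    7.55] f [ 0.6  0.2 -0.8] gap 85.5 t 4.37
tool units [ 0.37 -0.33  1.57] turn units -0.08
```

```bash

python3 -m pendant '[[[0.2,-0.15,0.3,0],[0.15,-0.15,0.4,-0.08],[0,0,0.4,0],[0,0,0.3,0],[0,0,0.1,0],[0,0,0,0],[0,0,0,0],[0,0,0,0],[0,0,0,0],[0,0,0,0]]]'
python3 go.py 631.5 -250 5 7.9
python3 - <<'E'
from h import *
cv2.imwrite('pics/s2.png',snapshot('side')[230:430,260:520,::-1].repeat(3,0).repeat(3,1));cv2.imwrite('pics/w2.png',snapshot('wrist')[:,:,::-1])
E
```

```text
time: 5.2
tool_pos: [634.2, -251.8, 7.3]
tcp_rot: [-178.5, 0.7, 8.0]
ft_force: [-0.3, 0.4, 0.2]
finger_gap: 85.4
pos [ 634.2 -251.8    7.3] rot [-178.45    0.75    7.96] f [-0.3  0.4  0.2] gap 85.4 t 5.2
tool units [-0.12 -0.11  0.12] turn units 0.01
```

View pics/s2.png

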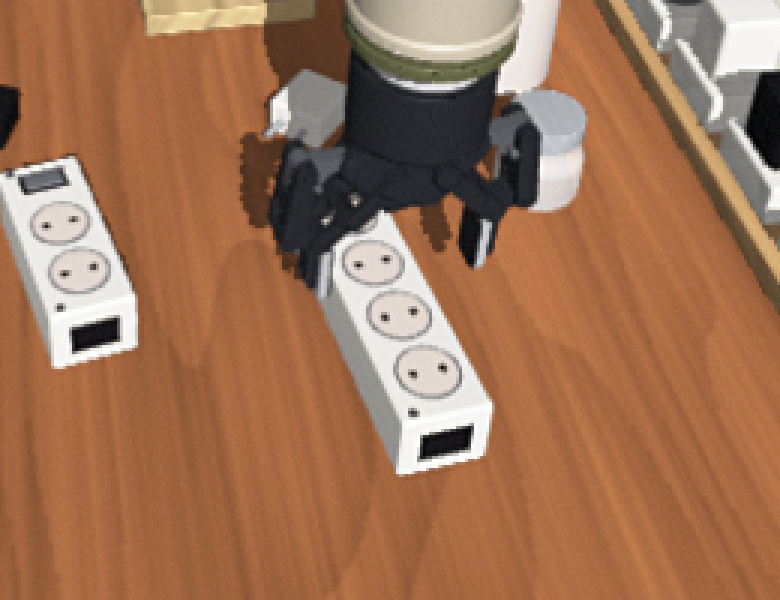

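View pics/w2.png

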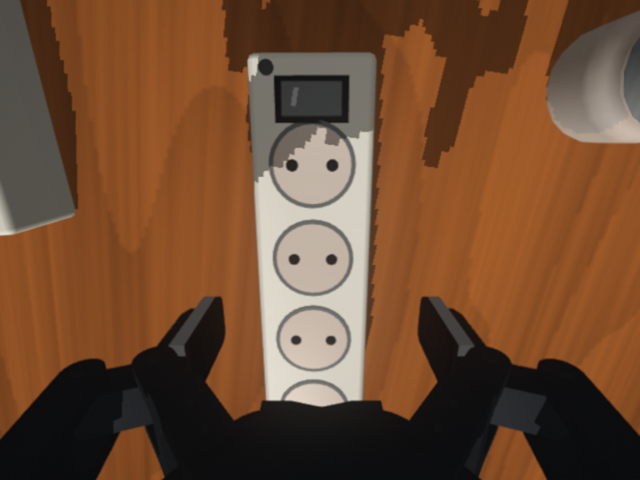

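```bash

python3 -m pendant '[[[-0.15,0,0.1,0],[0,0,0,0],[0,0,0,0],[0,0,0,0],[0,0,0,0],[0,0,0,0],[0,0,0,0],[0,0,0,0],[0,0,0,0],[0,0,0,0]]]' -1 60
python3 go.py 630.5 -250 5 7.9
python3 - <<'E'
from h import *
cv2.imwrite('pics/w3.png',snapshot('wrist')[:,:,::-1])
E
```

```text
time: 6.13
tool_pos: [633.0, -253.1, 7.5]
tcp_rot: [-178.6, 0.5, 7.9]
ft_force: [0.6, 1.0, 3.4]
finger_gap: 0.1
pos [ 633.  -253.1    7.5] rot [-178.58    0.5     7.94] f [0.6 1.  3.4] gap 0.1 t 6.13
tool units [-0.1  -0.17  0.13] turn units 0.01
```

View pics/w3.png

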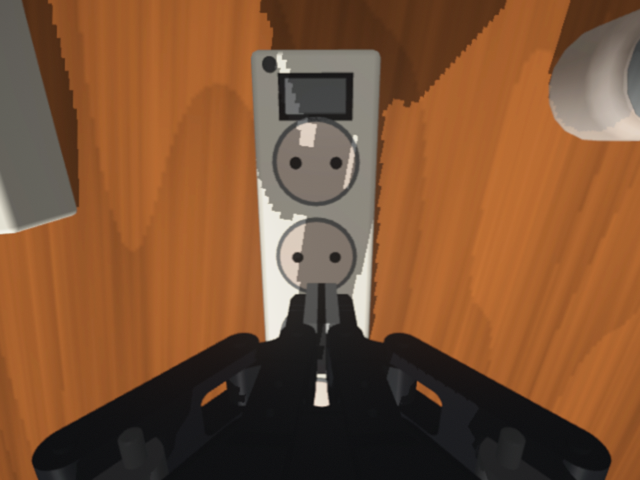

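The fingers closed fully, to a gap of 0.1, and they show on top of the strip at about (322,300) in the wrist view. So the tips passed above it. I'll check the actual finger height across the fixed views.

```bash
python3 - <<'E'
from h import *
print(sense()['tool_pos'],sense()['joint_pos'].round(2))
a=snapshot('side');b=snapshot('scene')
A=cv2.resize(a[270:400,340:460],None,fx=4,fy=4);B=cv2.resize(b[150:270,200:290],None,fx=4,fy=4)
cv2.imwrite('pics/s3.png',A[:,:,::-1]);cv2.imwrite('pics/c3.png',B[:,:,::-1])
E
```

```text
[ 633.01885878 -253.09811248    7.63100983] [-26.62  29.37  78.76   0.92  73.08 -34.84]
```

View pics/s3.png

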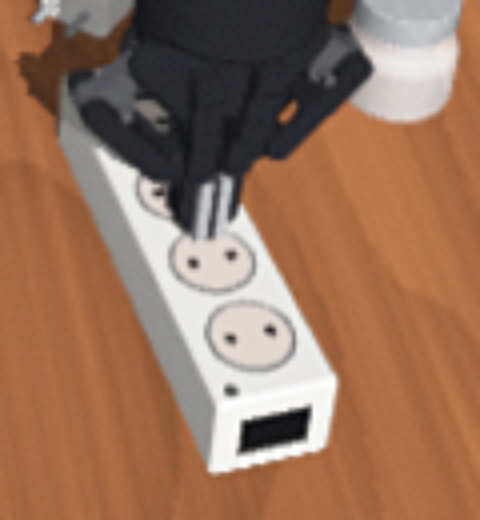

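View pics/c3.png

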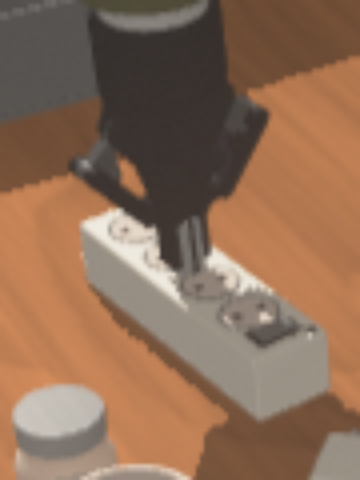

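```bash
python3 - <<'E'
from h import *
def P(n):
    c=calibration(n);return np.array(c['mtx'])@np.array(c['world_to_cam'])[:3]
def und(n,p):
    c=calibration(n);return cv2.undistortPoints(np.array([[p]],float),np.array(c['mtx']),np.array(c['D']),P=np.array(c['mtx'])).reshape(2,1)
X=cv2.triangulatePoints(P('side'),P('scene'),und('side',(392,330)),und('scene',(249.5,218.75)));print((X[:3]/X[3]).T)
s=sense();T=tcpT(s);H=T@np.array(calibration('wrist')['hand_eye']);print('cam at',H[:3,3])
# expected pixel of TCP in views
for n in('side','scene'):
    c=calibration(n);W=np.array(c['world_to_cam'])
    print(n,cv2.projectPoints(np.array([s['tool_pos'],s['tool_pos']+[0,0,37]]),cv2.Rodrigues(W[:3,:3])[0],W[:3,3],np.array(c['mtx']),np.array(c['D']))[0].reshape(-1,2))
E
```

```text
[[ 631.19171082 -253.29871702   37.87863825]]
cam at [ 624.1085001  -182.38672837  189.24220467]
side [[387.6940285  341.10509802]
 [389.26126911 326.40301053]]
scene [[247.74812865 229.71257266]
 [246.38917194 216.96470248]]
```

```bash
python3 - <<'E'
from h import *
s=sense();T=tcpT(s)
for dz in(0,20,36):
    U=T.copy();U[2,3]+=dz
    P=ray('wrist',[(254,51),(380,51)],44,U);print(dz,P.round(1).tolist(),np.linalg.norm(P[0]-P[1]))
# w2 tips open
T2=np.eye(4)
for y in(-246,-250,-240):
    c=calibration('side');
    A=ray('side',[(418.3,318.3)],0)[0];B=ray('side',[(418.3,318.3)],60)[0]
    t=(y-A[1])/(B[1]-A[1]);print(y,(A+t*(B-A)).round(1))
# shut finger tip in wrist frame: pixel of tips, where TCP projects
c=calibration('wrist');E=np.linalg.inv(np.array(c['hand_eye']))
for z in(0,-10,-18.7,-36):
    print(z,cv2.projectPoints(np.array([[0,0,float(z)]]),cv2.Rodrigues(E[:3,:3])[0],E[:3,3],np.array(c['mtx']),np.array(c['D']))[0].ravel())
E
```

```text
0 [[592.1, -152.9, 44.0], [641.0, -146.2, 44.0]] 49.31793890392078
20 [[587.7, -148.8, 44.0], [643.3, -141.2, 44.0]] 56.109069487076034
36 [[584.2, -145.5, 44.0], [645.2, -137.2, 44.0]] 61.5419739536002
-246 [ 685.4 -246.    50.5]
-250 [ 683.8 -250.    54.7]
-240 [ 687.8 -240.    44.1]
0 [322.33595967 267.61839589]
-10 [322.39289985 274.68401475]
-18.7 [322.44741362 281.45063261]
-36 [322.57248991 296.98368228]
```

The cameras agree that the shut tips rest on the strip's top, at z≈40–44, while the reported TCP z is 7.5. The physical tips therefore stand about 36 mm higher than the reading. I'll open again and go lower in guarded steps.

```bash

python3 -m pendant '[[[0,0,-0.2,0],[0,0,0,0],[0,0,0,0],[0,0,0,0],[0,0,0,0],[-0.1,0,0.1,0],[0,0,0.3,0],[0,0,0.3,0],[0,0,0.2,0],[0,0,0.0,0]]]' 1 60
python3 go.py 630.5 -252 -30 7.9
python3 - <<'E'
from h import *
cv2.imwrite('pics/s4.png',np.hstack([cv2.resize(snapshot('side')[270:400,340:460],None,fx=4,fy=4),cv2.resize(snapshot('scene')[140:270,200:280],None,fx=4,fy=4)])[:,:,::-1]);cv2.imwrite('pics/w4.png',snapshot('wrist')[:,:,::-1])
E
```

```text
time: 7.12
tool_pos: [629.0, -252.6, -9.3]
tcp_rot: [-178.5, 0.6, 7.9]
ft_force: [-0.2, 0.6, 0.7]
finger_gap: 85.3
pos [ 629.  -252.6   -9.3] rot [-178.5     0.65    7.94] f [-0.2  0.6  0.7] gap 85.3 t 7.12
tool units [0.09 0.01 1.03] turn units 0.01
```

View pics/s4.png

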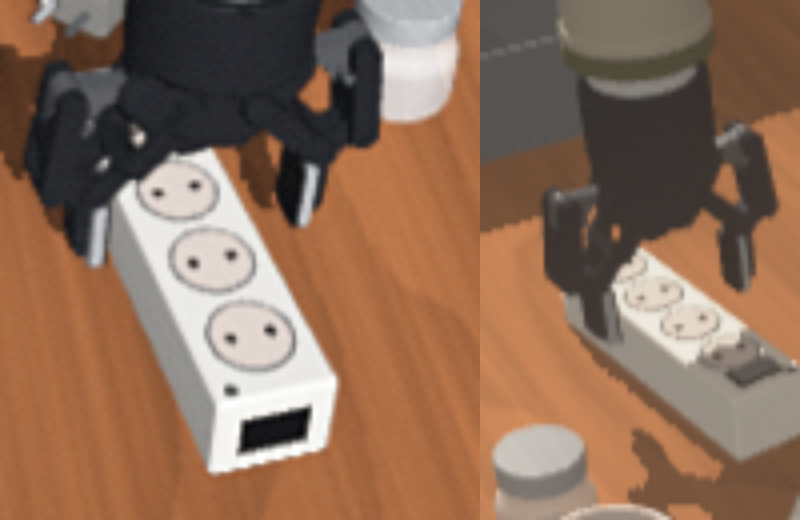

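```bash
cat >> h.py <<'E'
def tri(a,b):
    Ps=[];us=[]
    for n,p in(('side',a),('scene',b)):
        c=calibration(n);K=np.array(c['mtx']);Ps.append(K@np.array(c['world_to_cam'])[:3])
        us.append(cv2.undistortPoints(np.array([[p]],float),K,np.array(c['D']),P=K).reshape(2,1))
    X=cv2.triangulatePoints(*Ps,*us);return (X[:3]/X[3]).ravel()
E
python3 - <<'E'
from h import *
print(tri((364.3,335.5),(265.5,212)),tri((415.8,325.5),(231.8,224.5)))
E
```

```text
[ 583.26470806 -260.1288871    37.89641076] [ 676.56733419 -250.2341201    38.96976939]
```

```bash

python3 -m pendant '[[[0.1,0,0.4,0],[0,0,0.4,0],[0,0,0.2,0],[0,0,0,0],[0,0,0,0],[0,0,0,0],[0,0,0,0],[0,0,0,0],[0,0,0,0],[0,0,0,0]]]' 1 60
python3 go.py 632 -252 -32 7.9
```

```text
time: 8.1
tool_pos: [632.5, -252.4, -29.2]
tcp_rot: [-178.6, 0.5, 7.9]
ft_force: [0.3, -0.2, -0.2]
finger_gap: 85.5
pos [ 632.5 -252.4  -29.2] rot [-178.6     0.5     7.94] f [ 0.3 -0.2 -0.2] gap 85.5 t 8.1
tool units [-0.02 -0.02  0.14] turn units 0.01
```

```bash

python3 -m pendant '[[[0,0,0.1,0],[0,0,0,0],[0,0,0,0],[0,0,0,0],[0,0,0,0],[0,0,0,0],[0,0,0,0],[0,0,0,0],[0,0,0,0],[0,0,0,0]]]' -1 60
python3 go.py 632 -252 -32 7.9
python3 - <<'E'
from h import *
cv2.imwrite('pics/s5.png',np.hstack([cv2.resize(snapshot('side')[270:400,340:460],None,fx=4,fy=4),cv2.resize(snapshot('scene')[140:270,200:280],None,fx=4,fy=4)])[:,:,::-1])
E
```

```text
time: 8.93
tool_pos: [632.9, -252.8, -30.4]
tcp_rot: [-178.7, 0.5, 7.9]
ft_force: [-0.5, 0.1, 1.4]
finger_gap: 51.3
pos [ 632.9 -252.8  -30.4] rot [-178.65    0.45    7.94] f [-0.5  0.1  1.4] gap 51.3 t 8.93
tool units [-0.04 -0.05  0.08] turn units 0.01
```

View pics/s5.png

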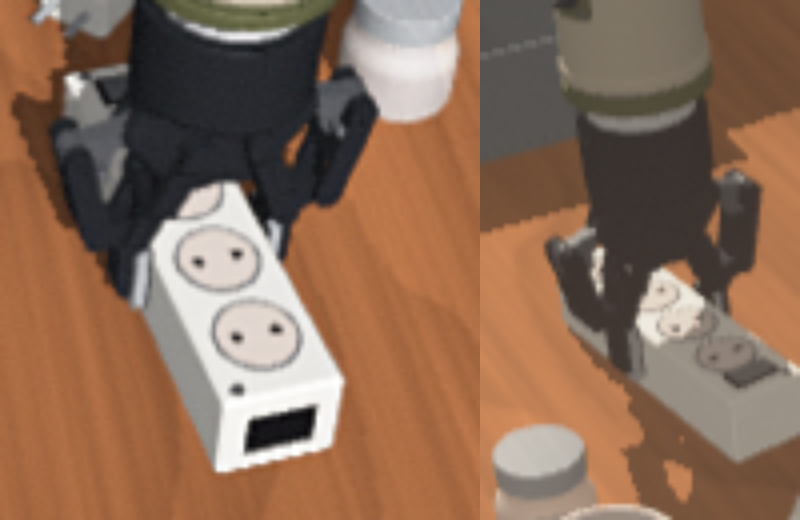

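Gripped: the gap is 51.3 mm and the fingers are on both sides of the strip. Lifting now.

```bash

python3 -m pendant '[[[0,0,-0.3,0],[0,0,-0.7,0],[0,0,-1,0],[0,0,-1,0],[0,0,-1,0],[0,-0.3,-1,0],[0,-0.6,-0.5,0.1],[0,-1,-0.2,0.1],[0,-1,0,0.1],[0,-1,0,0.1]]]' -1 80
python3 go.py 584.3 191.3 70 2.5
```

```text
time: 9.87
tool_pos: [620.6, -177.0, 93.0]
tcp_rot: [-178.5, 0.8, 5.7]
ft_force: [0.2, 0.4, -4.0]
finger_gap: 51.3
pos [ 620.6 -177.    93. ] rot [-178.51    0.82    5.66] f [ 0.2  0.4 -4. ] gap 51.3 t 9.87
tool units [  0.03 -18.47   1.63] turn units 0.69
```

```bash

python3 -m pendant '[[[0,-1,0,0.1],[0,-1,0,0.1],[0,-1,0,0.1],[0,-1,0,0.1],[0,-1,0,0.1],[0,-1,0,0],[0,-1,0,0],[0,-1,0,0],[0,-1,0,0],[0,-1,0,0]]]'
python3 go.py 584.3 191.3 60 2.5
```

```text
time: 10.7
tool_pos: [600.2, 39.5, 101.3]
tcp_rot: [-178.4, 1.0, 3.1]
ft_force: [-0.3, 0.1, -3.6]
finger_gap: 51.1
pos [600.2  39.5 101.3] rot [-178.43    1.03    3.06] f [-0.3  0.1 -3.6] gap 51.1 t 10.7
tool units [-0.35 -7.56  2.28] turn units 0.12
```

```bash

python3 -m pendant '[[[-0.1,-1,0.2,0.06],[-0.1,-1,0.2,0.05],[-0.1,-1,0.2,0],[-0.1,-1,0.3,0],[0,-1,0.3,0],[0,-1,0.3,0],[0,-0.7,0.3,0],[0,-0.3,0.2,0],[0,0,0,0],[0,0,0,0]]]'
python3 go.py 584.3 191.3 50 2.5
python3 - <<'E'
from h import *
s=sense();print(s['tool_pos'],s['tcp_rot'])
cv2.imwrite('pics/w6.png',snapshot('wrist')[:,:,::-1])
cv2.imwrite('pics/s6.png',np.hstack([cv2.resize(snapshot('side')[120:260,270:390],None,fx=3.5,fy=3.5),cv2.resize(snapshot('scene')[235:445,290:480],None,fx=2.33,fy=2.33)[:490,:380]])[:,:,::-1])
E
```

```text
time: 11.53
tool_pos: [575.9, 196.5, 66.0]
tcp_rot: [-178.4, 1.2, 2.8]
ft_force: [-0.4, -1.2, -3.1]
finger_gap: 50.9
pos [575.9 196.5  66. ] rot [-178.35    1.23    2.79] f [-0.4 -1.2 -3.1] gap 50.9 t 11.53
tool units [0.42 0.3  0.78] turn units 0.06
[575.91057394 196.50140129  66.01086982] [-178.35020624    1.23371121    2.78999272]Traceback (most recent call last):
  File "<stdin>", line 4, in <module>
    return _nx.concatenate(arrs, 1, dtype=dtype, casting=casting)
           ~~~~~~~~~~~~~~~^^^^^^^^^^^^^^^^^^^^^^^^^^^^^^^^^^^^^^^
ValueError: all the input array dimensions except for the concatenation axis must match exactly, but along dimension 0, the array at index 0 has size 490 and the array at index 1 has size 489
```

View pics/w6.png

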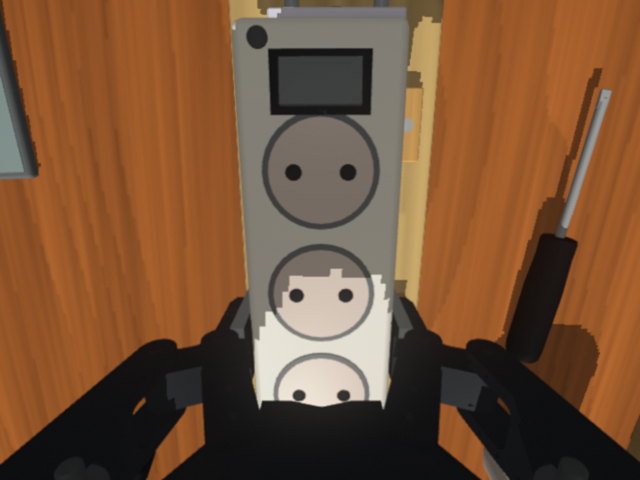

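The strip is held straight and centred, with its mid-line at column 321.5 in the wrist view and the switch end near the stop at the top. It still needs about +8 mm in x. I'll shift, go partway down, then look.

```bash

python3 -m pendant '[[[0.4,0.2,0,0.06],[0,0.1,0.1,0],[0,0,0.3,0],[0,0,0.4,0],[0,0,0.4,0],[0,0,0.4,0],[0,0,0.4,0],[0,0,0.2,0],[0,0,0,0],[0,0,0,0]]]'
python3 go.py 584.3 192 -12.4 2.5
python3 - <<'E'
from h import *
cv2.imwrite('pics/w7.png',snapshot('wrist')[:,:,::-1])
cv2.imwrite('pics/s7.png',np.hstack([cv2.resize(snapshot('side')[120:260,270:390],(420,490)),cv2.resize(snapshot('scene')[235:435,290:445],(380,490))])[:,:,::-1])
E
```

```text
time: 12.52
tool_pos: [585.3, 186.5, 16.5]
tcp_rot: [-178.4, 1.3, 2.1]
ft_force: [-0.2, -0.9, -4.7]
finger_gap: 51.1
pos [585.3 186.5  16.5] rot [-178.41    1.25    2.09] f [-0.2 -0.9 -4.7] gap 51.1 t 12.52
tool units [-0.01 -0.24  1.45] turn units -0.09
```

View pics/w7.png

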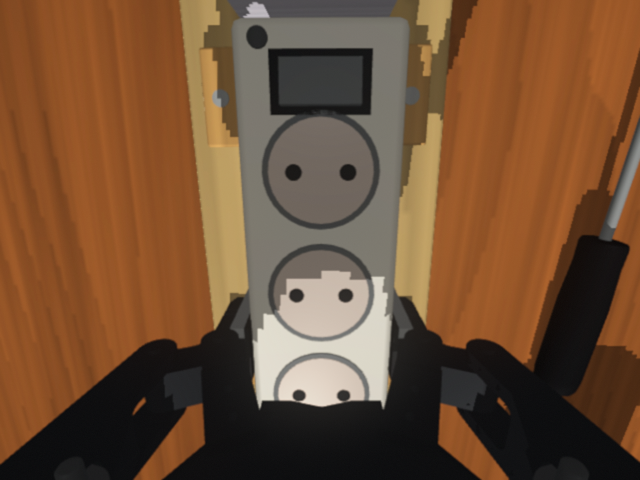

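View pics/s7.png

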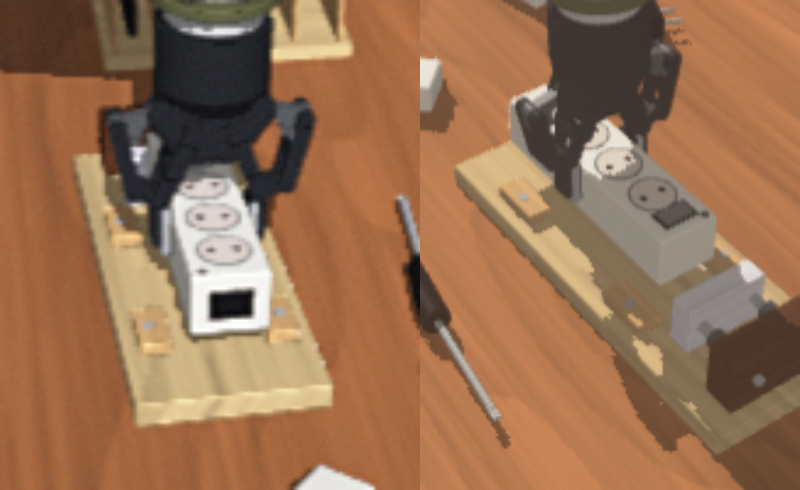

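```bash

python3 -m pendant '[[[-0.07,0,0.2,-0.09],[0,0,0.3,0],[0,0,0.3,0],[0,0,0.2,0],[0,0,0.1,0],[0,0,0,0],[0,0,0,0],[0,0,0,0],[0,0,0,0],[0,0,0,0]]]'
python3 go.py 584.3 190 -12.4 2.5
```

```text
time: 13.5
tool_pos: [585.4, 187.7, -5.0]
tcp_rot: [-178.4, 1.0, 2.6]
ft_force: [0.5, 1.0, -3.0]
finger_gap: 51.4
pos [585.4 187.7  -5. ] rot [-178.35    0.97    2.56] f [ 0.5  1.  -3. ] gap 51.4 t 13.5
tool units [-0.04 -0.1   0.38] turn units 0.01
```

```bash

python3 -m pendant '[[[-0.05,0,0.15,0],[0,0,0.1,0],[0,0,0.06,0],[0,0,0.04,0],[0,0,0.04,0],[0,0,0.02,0],[0,0,0,0],[0,0,0,0],[0,0,0,0],[0,0,0,0]]]'
python3 go.py 584.3 190 -12.4 2.5
```

```text
time: 14.33
tool_pos: [585.4, 188.2, -12.0]
tcp_rot: [-178.3, 0.8, 2.6]
ft_force: [-0.9, 0.4, -1.3]
finger_gap: 51.2
pos [585.4 188.2 -12. ] rot [-178.34    0.83    2.56] f [-0.9  0.4 -1.3] gap 51.2 t 14.33
tool units [-0.05 -0.09  0.03] turn units 0.01
```

```bash

python3 -m pendant '[[[-0.05,-0.1,0.04,0],[0,-0.2,0.02,0],[0,-0.2,0,0],[0,-0.1,0,0],[0,-0.05,0,0],[0,0,0,0],[0,0,0,0],[0,0,0,0],[0,0,0,0],[0,0,0,0]]]'
python3 go.py 584.3 217 -12.4 2.5
python3 - <<'E'
from h import *
cv2.imwrite('pics/w8.png',snapshot('wrist')[:,:,::-1])
cv2.imwrite('pics/s8.png',np.hstack([cv2.resize(snapshot('side')[120:260,270:390],(420,490)),cv2.resize(snapshot('scene')[235:435,290:445],(380,490))])[:,:,::-1])
E
```

```text
time: 15.17
tool_pos: [584.9, 202.1, -12.2]
tcp_rot: [-178.4, 0.7, 2.6]
ft_force: [0.5, -1.0, -0.7]
finger_gap: 51.0
pos [584.9 202.1 -12.2] rot [-178.4     0.7     2.58] f [ 0.5 -1.  -0.7] gap 51.0 t 15.17
tool units [ 0.   -0.75  0.03] turn units 0.02
```

View pics/w8.png

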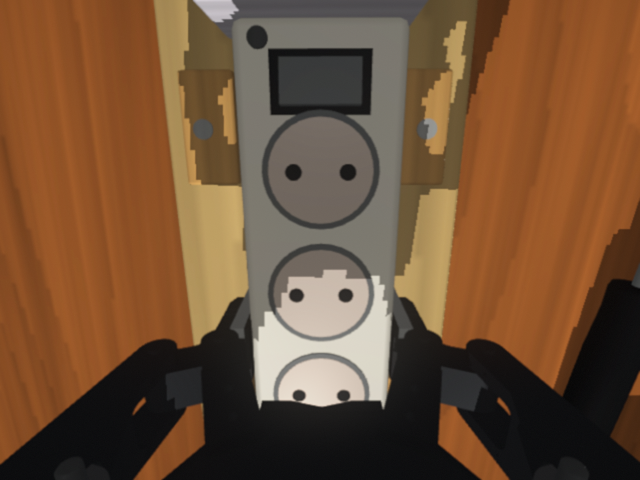

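View pics/s8.png

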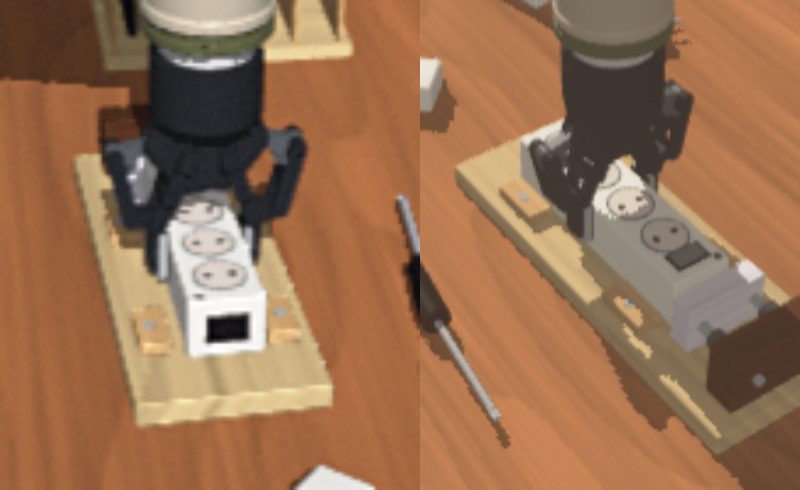

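The strip sits flat between the guides. Its nose is a few mm short of the stop, and it is about 2 mm off the mid-line, going by the guide screws at columns 203 and 428. Now I'll push gradually.

```bash

python3 -m pendant '[[[-0.1,-0.1,0.02,0],[0,-0.1,0.02,0],[0,-0.1,0,0],[0,-0.1,0,0],[0,-0.05,0,0],[0,-0.05,0,0],[0,-0.05,0,0],[0,-0.05,0,0],[0,-0.05,0,0],[0,-0.05,0,0]]]'
python3 go.py 584 217 -12.4 2.5
```

```text
time: 16.15
tool_pos: [583.0, 210.5, -12.2]
tcp_rot: [-178.9, 0.7, 2.5]
ft_force: [-0.4, -9.1, 2.7]
finger_gap: 51.0
pos [583.  210.5 -12.2] rot [-178.92    0.71    2.46] f [-0.4 -9.1  2.7] gap 51.0 t 16.15
tool units [ 0.06 -0.32  0.01] turn units -0.01
```

```bash

python3 -m pendant '[[[0,-0.06,0,0],[0,-0.06,0,0],[0,-0.06,0,0],[0,-0.06,0,0],[0,-0.06,0,0],[0,-0.06,0,0],[0,-0.06,0,0],[0,-0.06,0,0],[0,-0.06,0,0],[0,-0.06,0,0]]]'
python3 go.py 584 217 -12.4 2.5
python3 - <<'E'
from h import *
cv2.imwrite('pics/w9.png',snapshot('wrist')[:,:,::-1])
cv2.imwrite('pics/s9.png',np.hstack([cv2.resize(snapshot('side')[120:260,270:390],(420,490)),cv2.resize(snapshot('scene')[325:425,370:480],(380,345)).__class__(cv2.copyMakeBorder(cv2.resize(snapshot('scene')[325:425,370:480],(380,345)),0,145,0,0,0)) if 0 else cv2.copyMakeBorder(cv2.resize(snapshot('scene')[325:425,370:480],(380,345)),0,145,0,0,0)])[:,:,::-1])
E
```

```text
time: 16.98
tool_pos: [582.7, 210.1, -10.6]
tcp_rot: [-179.9, 1.0, 2.3]
ft_force: [-2.6, -11.0, 3.0]
finger_gap: 51.4
pos [582.7 210.1 -10.6] rot [-179.9     0.96    2.31] f [ -2.6 -11.    3. ] gap 51.4 t 16.98
tool units [ 0.08 -0.34  0.09] turn units -0.04
```

View pics/s9.png

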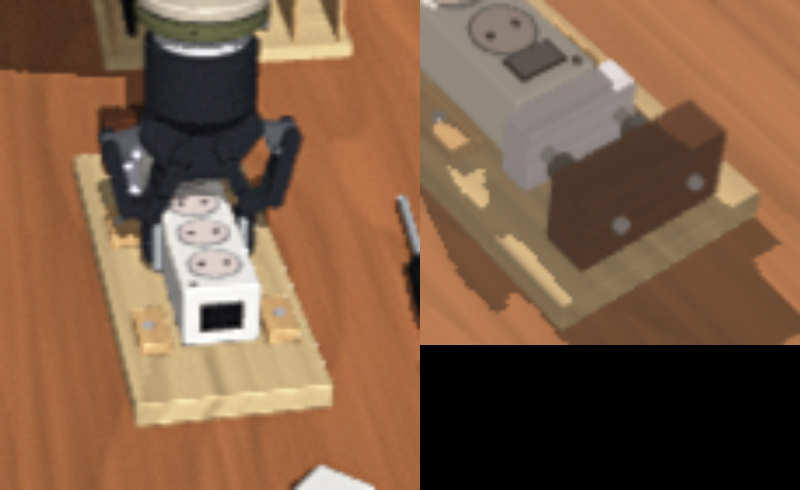

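View pics/w9.png

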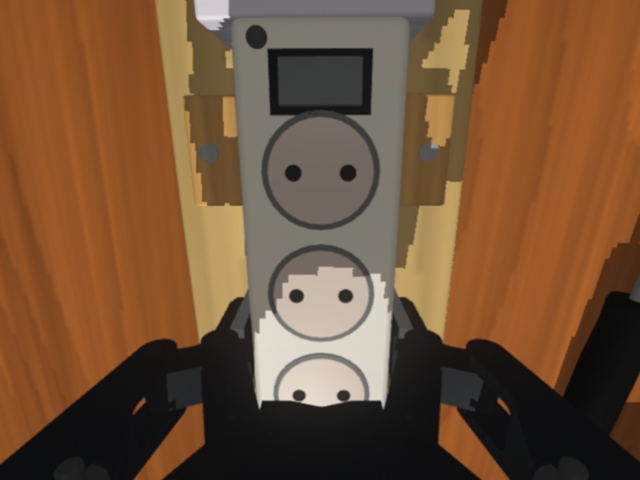

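```bash

python3 -m pendant '[[[0,-0.15,0.06,0],[0,-0.15,0.04,0],[0,-0.15,0.04,0],[0,-0.15,0.03,0],[0,-0.1,0.03,0],[0,-0.1,0.03,0],[0,-0.1,0.03,0],[0,-0.1,0.03,0],[0,-0.1,0.03,0],[0,-0.1,0.03,0]]]'
python3 go.py 584 217 -12.4 2.5
python3 - <<'E'
from h import *
b=snapshot('scene');a=cv2.imread('pics/scene0.png')[:,:,::-1]
c=lambda i:cv2.resize(i[325:415,375:475],(400,360),interpolation=cv2.INTER_CUBIC)
cv2.imwrite('pics/c10.png',np.hstack([c(a),c(b)])[:,:,::-1]);cv2.imwrite('pics/scene10.png',b[:,:,::-1])
E
```

```text
time: 17.97
tool_pos: [582.7, 211.2, -11.8]
tcp_rot: [178.3, 1.3, 2.1]
ft_force: [-4.1, -13.9, 5.7]
finger_gap: 51.1
pos [582.7 211.2 -11.8] rot [178.28   1.33   2.13] f [ -4.1 -13.9   5.7] gap 51.1 t 17.97
tool units [ 0.08 -0.29  0.02] turn units -0.08
```

View pics/c10.png

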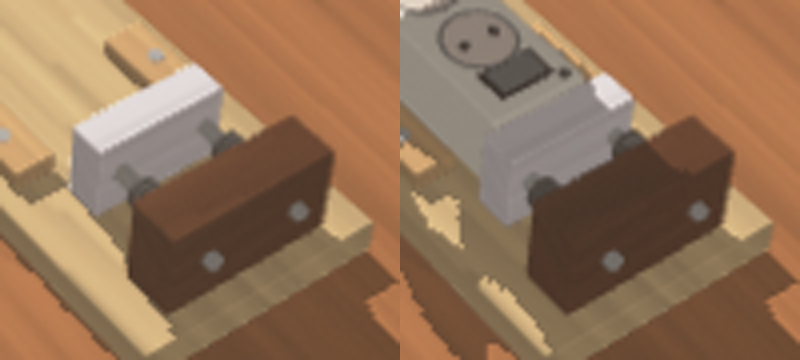

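```bash
python3 - <<'E'
from h import *
c=calibration('scene');W=np.array(c['world_to_cam'])
e=np.array([np.cos(np.radians(92.5)),np.sin(np.radians(92.5)),0]);o=np.array([583.3,215.3,0])
pr=lambda p:cv2.projectPoints(np.array([p]),cv2.Rodrigues(W[:3,:3])[0],W[:3,3],np.array(c['mtx']),np.array(c['D']))[0].ravel()
n=np.array([-e[1],e[0],0])
for u in(0,5,9,14):print(u,(pr(o+e*(120+u)+n*-35+[0,0,59])-[375,325])*4,(pr(o+e*(120+u)+n*35+[0,0,18])-[375,325])*4)
a=snapshot('side');cv2.imwrite('pics/s11.png',cv2.resize(a[160:245,290:375],(765,600)[::1],interpolation=cv2.INTER_CUBIC)[:,:,::-1])
E
```

```text
0 [ 99.00543054 154.68297254] [214.75686734 154.00128898]
5 [106.48759055 161.91948532] [222.21926175 160.84817711]
9 [112.51066769 167.74471648] [228.22433559 166.35789039]
14 [120.08664277 175.07170679] [235.77501789 173.28564392]
```

View pics/s11.png

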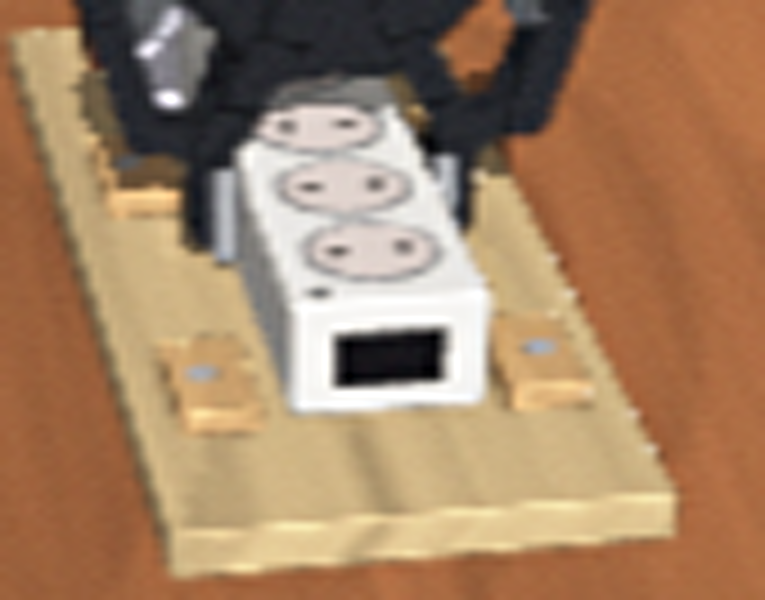

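```bash
python3 - <<'E'
from h import *
q=lambda u,v:(290+u/9,160+v/(600/85))
for z in(18,23,28):print(z,ray('side',[q(292,408),q(485,403)],z).round(1).tolist(), 'top',ray('side',[q(293,305),q(487,290)],z+44).round(1).tolist())
# guides inner near face bottoms: blocks x -97 end at z18
print(ray('side',[q(190,430),q(262,425),q(590,402),q(518,408)],18).round(1).tolist())
E
```

```text
18 [[564.9, 129.6, 18.0], [615.3, 126.0, 18.0]] top [[564.7, 124.1, 62.0], [614.9, 126.6, 62.0]]
23 [[564.1, 122.3, 23.0], [614.0, 118.7, 23.0]] top [[563.7, 116.3, 67.0], [613.6, 118.8, 67.0]]
28 [[563.2, 115.0, 28.0], [612.8, 111.4, 28.0]] top [[562.8, 108.6, 72.0], [612.2, 111.0, 72.0]]
[[537.2, 120.2, 18.0], [556.0, 120.7, 18.0], [642.6, 123.0, 18.0], [623.3, 121.9, 18.0]]
```

Scene view: the stop's corner has moved about (11,11) zoomed pixels, which is roughly 7 mm. In the side view the strip's tail lies flat and centred between the guides. I'll check how steady the hold is.

```bash
python3 go.py 584 217 -12.4 2.5; python3 - <<'E'
from h import *
for i in range(10):snapshot('scene')
E
python3 go.py 584 217 -12.4 2.5
```

```text
pos [582.7 211.1 -11.8] rot [178.27   1.34   2.13] f [ -2.7 -13.3   5.9] gap 51.1 t 18.07
tool units [ 0.08 -0.29  0.02] turn units -0.08
pos [582.7 211.1 -11.8] rot [178.28   1.33   2.12] f [ -2.9 -13.9   6.2] gap 51.2 t 18.57
tool units [ 0.08 -0.29  0.02] turn units -0.08
```

```bash

python3 -m pendant '[[[0,-0.13,0.03,0],[0,-0.13,0.03,0],[0,-0.12,0.03,0],[0,-0.12,0.03,0],[0,-0.12,0.03,0],[0,-0.12,0.03,0],[0,-0.12,0.03,0],[0,-0.12,0.03,0],[0,-0.12,0.03,0],[0,-0.12,0.03,0]]]'
python3 go.py 584 217 -12.4 2.5
python3 - <<'E'
from h import *
b=snapshot('scene');a=cv2.imread('pics/scene0.png')[:,:,::-1]
c=lambda i:cv2.resize(i[325:415,375:475],(400,360),interpolation=cv2.INTER_CUBIC)
cv2.imwrite('pics/c12.png',np.hstack([c(a),c(b)])[:,:,::-1])
a=snapshot('side');cv2.imwrite('pics/s12.png',cv2.resize(a[160:245,290:375],(765,600),interpolation=cv2.INTER_CUBIC)[:,:,::-1])
E
```

```text
time: 19.4
tool_pos: [582.4, 209.2, -11.6]
tcp_rot: [176.2, 1.8, 1.9]
ft_force: [-4.4, -15.9, 10.8]
finger_gap: 51.0
pos [582.4 209.2 -11.6] rot [176.19   1.81   1.89] f [ -4.4 -15.9  10.8] gap 51.0 t 19.4
tool units [ 0.1  -0.39  0.01] turn units -0.13
```

View pics/c12.png

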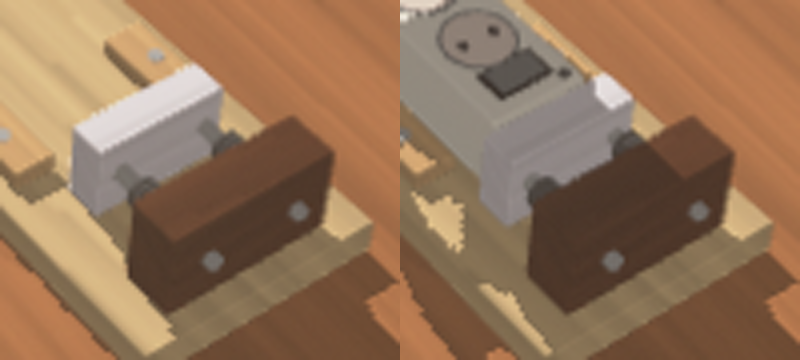

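View pics/s12.png

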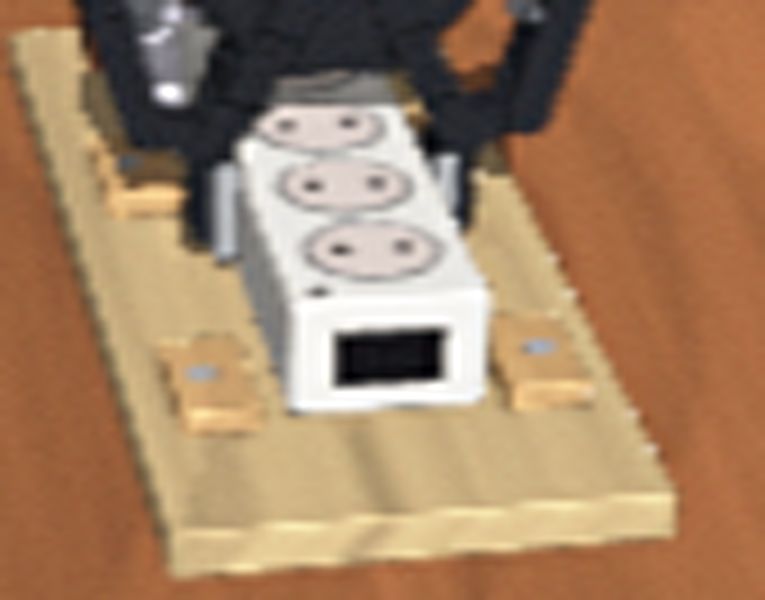

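The stop has barely moved since the last push: the corner shift is still about 11 px, or roughly 7 mm. Before deciding on more push, I'll measure this more finely.

```bash
python3 - <<'E'
from h import *
b=snapshot('scene')[:,:,::-1];cv2.imwrite('pics/scene13.png',b);a=cv2.imread('pics/scene0.png')
c=lambda i:cv2.resize(i[335:385,390:437],(395,420),interpolation=cv2.INTER_CUBIC)
cv2.imwrite('pics/c13.png',np.hstack([c(a),c(b)]))
E
python3 go.py 584 217 -12.4 2.5
```

```text
pos [582.3 209.2 -11.6] rot [176.2    1.81   1.89] f [ -5.6 -17.    9.5] gap 51.4 t 19.55
tool units [ 0.1  -0.39  0.01] turn units -0.13
```

View pics/c13.png

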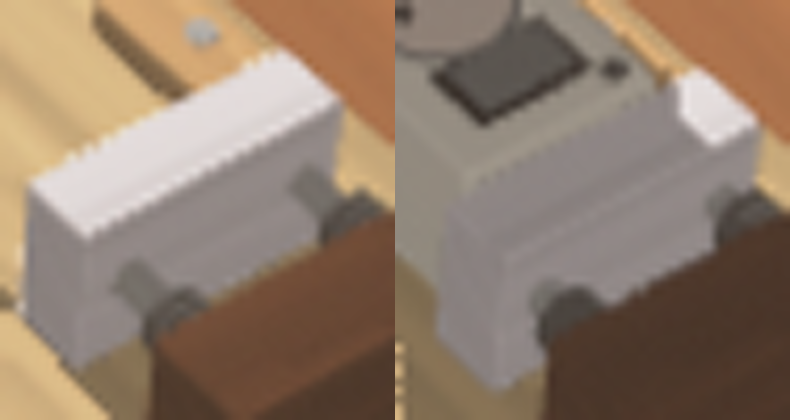

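The finer corner shifts of (21,23)–(30,23) px at 8.4x zoom give about 7.5 mm of stop travel, which is roughly 10 N. The hold is steady and the strip is flat and centred. More push would only tilt the wrist further, so I'm handing in.

```bash
python3 - <<'E'
from bench import *
print(hand_in()); s=sense(); print(s['time'],s['tool_pos'].round(1),s['tcp_rot'].round(2),s['ft_force'].round(1),s['finger_gap'])
E
```

```text
the job is handed in; nothing more can be done
None
the job is handed in; nothing more can be done
```

The job is handed in at about 19.6 s, with the long strip on the jig and the gripper still pressing it against the stop. It lies sockets up between the guide blocks, switch end to the stop.

**Last checks**
- **Stop travel:** the camera put it at about 7.5 mm, with single corners reading about 6 to 9 mm. That is slightly short of half of the 18 mm, but inside the 5 to 14 mm allowed. The springs would push back with about 10 N at that point.
- **Strip pose:** the side view showed it flat on the bed. It was on the mid-line to within about 2 mm.
- **Steadiness:** an earlier hold stayed steady for half a second, with the grip unchanged at 51 mm. After the last push I only re-checked it over about 0.15 s.
- **Other things:** nothing I saw suggested that another object had moved, but I did not measure their positions again.

**What disagreed or went wrong**
- **Height reading:** the real fingertips stood about 36 mm higher than the reported tool height. The first grasp closed on top of the strip with only a few newtons, and I regrasped lower.
- **Wrist force:** it read 16 to 17 N along the push, more than the springs give. I put the difference down to friction on the bed.
- **Wrist tilt:** it turned a few degrees under the push, and the last push call did not visibly move the stop. The strip stayed flat, so I did not push further.

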